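Clamp a slide carrier in the sloping inspection stand

ROBOT

A 6-joint arm with a two-finger parallel gripper is mounted at the origin on a cart in front of the work surface, level with it; the furniture and walls round the work are solid. World frame = base frame: x ahead of the robot, y to its left, z up, the work surface at z = 0. Lengths are in m, angles in rad, forces in N, time in s.
With the tool pointing down it reaches from about 0.275 to 0.75 m from the base axis. Payload 10.2 kg.
Tool frame: the origin (TCP) lies midway between the tips of the shut fingers; the grasp point (between the pads) lies 19 mm behind it; z points along the fingers, y is the line along which they close (so a half turn about z gives the same grasp; the last joint's range is limited). The gripper opens to 85 mm and grips with 20 to 120 N. Pads are 22 mm wide; open, the fingers measure 114 mm over their backs; the gripper's body (76 mm by 85 mm) begins 54 mm behind the grasp point. The pads swing forward as they close: fully open they stand 13 mm farther back than shut.
Start: joints at [-1.387, 0.313, 1.498, -0, 1.331, -0.223], TCP at [0.208, -0.482, 0.231] pointing down, gripper open.
Joint ranges: [-2.94, 2.94], [-0.97, 2.17], [0.19, 2.56], [-1.23, 4.37], [0.02, 3.11], [-2.88, 2.88]. Speed limits (rad/s): [2.39, 2.39, 3.01, 3.14, 3.14, 3.14].

INTERFACE

Orientations are given as [roll, pitch, yaw] about the fixed x, y, z axes, in that order (R = Rz(yaw) Ry(pitch) Rx(roll)).
In Python, from bench import * gives the robot as it stands. The module is installed in compiled form; this text tells all that it offers.
- The arm moves only by the tool drive_tool, never from a script. Its argument "series" is one flat list of numbers, 6 for each row, row after row: the shift along the world's x, y, z in mm, then the turn, a rotation vector about the world's x, y, z in rad. A call has 1 to 5 rows; each row is the pose to reach, as a shift and turn from the pose commanded when the call began; what a row does not reach only later rows make up. A row lasts 1/10 s, in which the tool goes at most 50 mm and 8.59 degrees, less where a joint would pass 70% of its speed; a pose out of reach is approached as far as the arm can. A call with a gripper value outside its range is refused whole. "gripper" is the finger opening in mm, from 0 to 85.4, set as the call begins (left out, the last holds). The fingers move at their own pace and stop on an object; "grip_force" is the grip in N (left out, the last holds). Time passes only in rows, so rows that repeat a pose let the fingers close. It gives the time, the measured TCP pose, the force, the opening and the grip force at its end, in the units of the state.
- get_state(): the state, without advancing time (a new reading comes with each control period).
- grab_frame(name): name is "scene" or "top" or "wrist"; returns the picture (420x560x3 uint8, red, green, blue); there is no depth.
- calibration(name): a dict with "vfov" (degrees; the focal length in pixels is half the picture's height over the tangent of half this angle, whatever the lens; pixels are square), "cx", "cy" (the principal point, pixels), "distortion" ([k1, k2, p1, p2, k3] as OpenCV has them; the pictures are not rectified), "cam_to_world" (4x4, takes a point from camera to world coordinates). Camera axes: x right, y down, z forward; pixel columns grow to the right and rows downward; lengths in m; the calibration is good to about 2 mm. A picture is of the moment at which its call begins: read the wrist's pose just before it. calibration takes no time and is no camera call; for the wrist camera it gives the pose at the moment of the call.
- job_done(): hands the job in; it is judged then, once.
Trained networks look in the newest picture that a camera, given by its name, has taken for a name from the list of things; names that differ only in an ending like _2 or _b are one class to them, and where a whole thing is asked for, a point or a joint stands for the part that bears it (a point fixed in the world has none). Each returns a list of dicts, best first, with "confidence" (0 to 1); they miss things now and then, are a little off and sometimes report something else, mostly with a low value. They report only what shows in the picture. A call takes as long as a camera call. They do not tell look-alikes from the thing itself.
- spot_in(camera, label): "xyz" ([x, y, z] in m, in world coordinates, good to about 4 mm: the middle of the surface that is visible of it).
The state is a dict: "t": time; "qpos": joint angles; "joint_vel": joint speeds; "joint_torque": joint torques, N m; "position": TCP position; "orientation": TCP orientation; "contact_force": force on the tool from outside, world axes, zero at the start; "moment": the same for the moment, N m; "opening": opening from 0.0 (shut) to 1.0 (fully open); "grip_force": force on a finger pad.
Only numpy, scipy, OpenCV 4.12 (cv2) and the standard library are available. Lean on these libraries where they do the work, as an engineer would, in place of code of your own. Each camera call takes 0.05 s, during which the arm holds its last target. There are 200 camera calls.

TASK

Clamp the slide carrier in the sloping inspection stand. The stand's sprung retaining bar has no catch, so push the wedge under one of its end rollers and leave it there to hold the bar open, lay the carrier between the rails with its spine up and its plain end down the slope, and slide it under the bar until it is fully home against the ledge. Then draw the wedge out, so that the bar comes down on the carrier, and put the wedge down flat on the bench clear of the stand; leave the other things on the bench where they are.

Things in the scene. Friction and masses are not known exactly. Their poses are not given: they have to be found in the camera images.
- deck: white sloping deck of the grey inspection stand, 216 x 210 mm, tilted 30 degrees; fixed, its low edge towards the left and a little to the robot. Origin: on the deck surface at the ledge's upper face, mid-width, 30 mm above the bench. x up the slope, y along the ledge away from the robot, z out of the deck. Ledge: aluminium, 12 mm high, x = -12 to 0, full width. Deck ends at x = 201 mm
- bay (a point): middle of the bay, on the deck surface at deck x = 100 mm, y = 0. Two aluminium rails 5 mm high and 6 mm wide run up the slope beside it, y = +-51 to +-57 mm, x = 5 to 195 mm: the bay between them is 102 mm wide. Outside each rail is a clear lane, y = +-57 to +-105 mm, that leads down under a roller
- retainer (a joint): sprung retaining bar: steel bail across the deck, reaching 53 mm up the slope from its pivot. 0 = closed, grows as it lifts (rad), stop at 0.6. A spring closes it, about 3 N at the rod closed, 5 N at 0.3; nothing keeps it open by itself. Rod axis closed: deck x = 45, z = 9 mm; side links at y = +-116 mm. On the carrier it reads about 0.11, with the wedge fully in about 0.29
- pivot (a point): middle of the retaining bar's pivot axis, which runs along deck y at deck x = -8, z = 10 mm (inside the ledge)
- jaw (a point): middle of the underside of the bar's jaw, moves with the bar. The jaw is a flat-faced aluminium block in the bay, 92 mm wide (y), 8 mm thick along the slope, 17 mm high; closed, its underside is 2.5 mm off the deck, so the carrier cannot be pushed under it; with the wedge in, about 16 mm
- roller_far_seat (a point): point on the deck under the far end roller of the bar (deck x = 45, y = 81 mm), mid-lane. The grey roller, 12 mm in diameter, 38 mm long, turns freely; closed, its underside is 3 mm off the deck
- roller_near_seat (a point): the same under the end roller nearer the robot (deck x = 45, y = -81 mm)
- wedge: grey plastic wedge, 100 (x) x 30 (y) mm, 0.18 kg. Origin: centre of its underside. Thin nose (2 mm high) at x = -50 mm; the ramp rises to 18 mm at x = -20, then the top is flat to x = +50. Pushed nose first down a lane under a roller until the nose meets the ledge (origin at deck x = 50 mm), the roller rests on the flat top and the wedge stays by itself
- wedge_grip (a point): middle of the wedge's upright grip (wedge x = 30, z = 40 mm): 12 mm thick (y), 32 mm long (x), from z = 18 to 52 mm. z and x as the wedge's
- carrier: aluminium slide carrier, plate 140 (x) x 92 (y) x 8 mm, 0.18 kg, two glass slides on it. Origin: centre of its underside. Plain clamping end: x from -70 to -14 mm; slides and spine on the rest. Home: the plain end touches the ledge (origin at deck x = 70 mm, y = 0). Let go on the slope it may slide down by itself
- spine (a point): middle of the carrier's upright spine (carrier x = 25, z = 25 mm), by which it is held: 12 mm thick (y), x from -11 to +61 mm, z from 8 to 38 mm
- timer: white bench timer, 68 x 64 x 18 mm, loose, between the stand and the robot; leave it
- petri_1: petri dish, 58 mm across, 17 mm high, loose, far left of the stand; leave it
- reagent_250: bottle with screw cap, 68 mm across, 145 mm high, loose, behind it to the right; leave it
Mind the look-alikes: they are no part of the job. Several things have the shape of the wedge; the one meant has the colours described above.

How it is judged:
On the way, in this order (a step that is already met when the one before it is completed fails the run):
1. the wedge, let go, holds the retaining bar open (value of joint retainer above 0.24 rad and x of wedge in the frame of deck below 0.066 m and contact force between the fingers and wedge below 0.2 N), for 0.2 s.
2. the carrier is slid home under the bar, which the wedge still holds open (value of joint retainer above 0.24 rad and x of wedge in the frame of deck below 0.066 m and x of carrier in the frame of deck below 0.077 m and z of carrier in the frame of deck between -0.004 and 0.006 m and y of carrier in the frame of deck between -0.009 and 0.009 m), for 0.2 s.
At the end, for the whole second after the job is handed in: The carrier lies flat on the deck between the rails, spine up, within 6 mm of the ledge, its plain end under the jaw; the bar is down on it (0.07 to 0.15 rad); the wedge lies flat and at rest on the bench, over 11 cm from the middle of the bay, touching neither deck nor carrier (x of carrier in the frame of deck between 0.066 and 0.076 m and y of carrier in the frame of deck between -0.009 and 0.009 m and z of carrier in the frame of deck below 0.004 m and angle between the z axis of carrier and the z axis of deck, either way round below 0.06 rad and angle between the x axis of carrier and the x axis of deck, either way round below 0.1 rad and x of jaw in the frame of carrier below -0.014 m and value of joint retainer between 0.07 and 0.15 rad and height (world z) of wedge below 0.008 m and angle between wedge's own z axis and vertical below 0.1 rad and contact force between wedge and deck below 0.05 N and contact force between wedge and carrier below 0.05 N and linear speed of each of wedge, carrier below 0.02 m/s and horizontal distance between wedge and bay above 0.11 m).
It fails at once if a bystander is moved by more than 4 cm (distance of any of timer, petri_1, reagent_250 from where it was at the start of the episode above 0.04 m).
It also fails if it takes over 72 s, if anything falls off the work surface, if the arm or the gripper's body presses on something with over 40 N, if the wrist force passes 120 N, or if a joint passes its speed limit or range.

## Working session

There is one attempt and no reset: what is moved stays moved. The work goes in short steps, Python scripts to look and compute and a tool call to move; the robot and the scene stay as the last step left them, time stands still between calls to the robot, and variables do not carry over. Pictures are saved under pics/ and viewed, at most 10 in all, crops included, and the job is handed in when it is done.

Besides the shell and the picture viewer there is one more tool, called after ">>>" by a JSON object that holds its "fn" and its "kwargs", one argument or row to a line. drive_tool: Moves the arm, as the interface text tells. Its arguments: {"type":"object","properties":{"series":{"type":"array","items":{"type":"number"}},"gripper":{"type":"number"},"grip_force":{"type":"number"}},"required":["series"]}

```bash
mkdir -p pics; python3 - <<'E'
from bench import *
import cv2,numpy as np
for n in ["scene","top"]:
    im=grab_frame(n); cv2.imwrite(f"pics/{n}0.png",im[:,:,::-1])
    c=calibration(n); print(n,c["vfov"],c["cx"],c["cy"],c["distortion"],np.round(c["cam_to_world"],3).tolist())
    for l in ["deck","wedge","wedge_grip","carrier","spine","jaw","retainer","timer","petri_1","reagent_250"]:
        print(l,[(np.round(d["xyz"],3).tolist(),round(d["confidence"],2)) for d in spot_in(n,l)])
print(get_state())
E
```

```text
scene 47.10760215944293 277.64660460547583 209.69156827933665 [-0.07138086  0.          0.          0.          0.        ] [[-0.858, -0.211, 0.468, -0.22], [-0.513, 0.38, -0.77, 1.27], [-0.015, -0.901, -0.434, 0.784], [0.0, 0.0, 0.0, 1.0]]
deck [([0.585, 0.02, 0.073], 0.61)]
wedge [([0.499, -0.214, 0.021], 0.56), ([0.487, -0.335, 0.025], 0.46), ([0.586, 0.024, 0.074], 0.32)]
wedge_grip [([0.496, -0.209, 0.018], 0.56), ([0.585, 0.022, 0.074], 0.31)]
carrier [([0.58, 0.079, 0.059], 0.5), ([0.461, 0.315, 0.012], 0.2)]
spine [([0.463, 0.313, 0.011], 0.71)]
jaw [([0.584, 0.083, 0.06], 0.64), ([0.541, 0.473, 0.014], 0.31)]
retainer [([0.587, 0.079, 0.061], 0.62), ([0.369, -0.113, 0.015], 0.55), ([0.584, 0.021, 0.077], 0.25)]
timer [([0.37, -0.116, 0.015], 0.58)]
petri_1 [([0.543, 0.474, 0.014], 0.57), ([0.587, 0.026, 0.078], 0.21)]
reagent_250 [([0.652, -0.28, 0.088], 0.8)]
top 49.17004982072136 282.6347514220408 203.95909489138964 [-0.1112153  0.         0.         0.         0.       ] [[-0.013, -0.982, 0.188, 0.289], [-1.0, 0.014, 0.006, 0.061], [-0.008, -0.188, -0.982, 1.383], [0.0, 0
[... 610 characters left out ...]
8, 0.081], 0.26)]
{'t': 1.1, 'qpos': array([-1.38739874e+00,  3.12884116e-01,  1.49770069e+00, -1.91681338e-05,
        1.33095214e+00, -2.23402352e-01]), 'joint_vel': array([ 0.00169357, -0.00091744,  0.0009024 ,  0.00178066,  0.0004207 ,
       -0.00091872]), 'joint_torque': array([ 9.38356134e-04, -4.12171340e+01, -2.59896433e+01, -6.91373930e-05,
        5.61131583e-04,  3.22397256e-06]), 'position': array([ 0.20771424, -0.482179  ,  0.23130205]), 'orientation': array([3.14154245e+00, 3.05002775e-05, 4.06804491e-01]), 'contact_force': array([-0.7770702 ,  0.89929312,  0.52496927]), 'moment': array([ 0.0502504 , -0.05325182,  0.00777467]), 'grip_force': 0.0, 'opening': 0.9983342892943017}
```

```bash
python3 - <<'E'
import cv2
a=cv2.imread("pics/top0.png"); cv2.imwrite("pics/top0b.png",cv2.resize(a,(800,600),interpolation=cv2.INTER_CUBIC))
a=cv2.imread("pics/scene0.png"); cv2.imwrite("pics/scene0b.png",cv2.resize(a,(800,600),interpolation=cv2.INTER_CUBIC))
E
```

```text
(no output)
```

View pics/top0b.png

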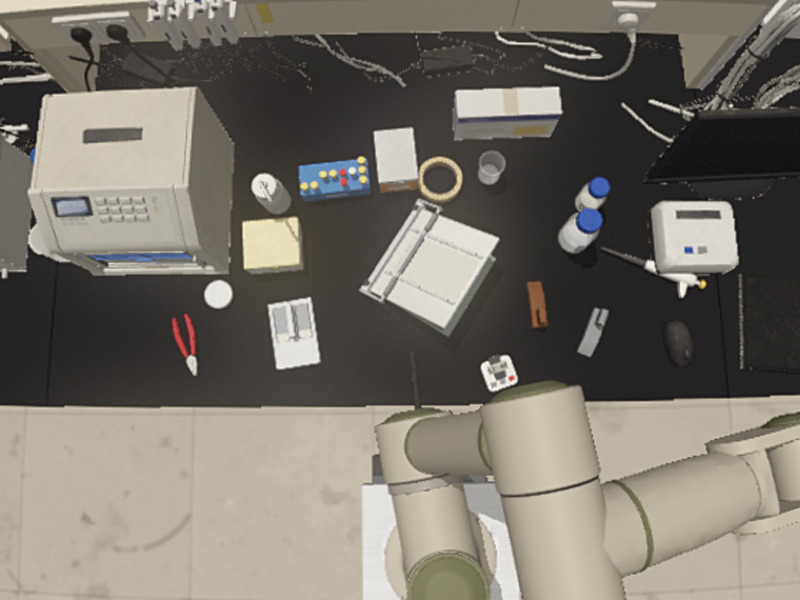

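View pics/scene0b.png

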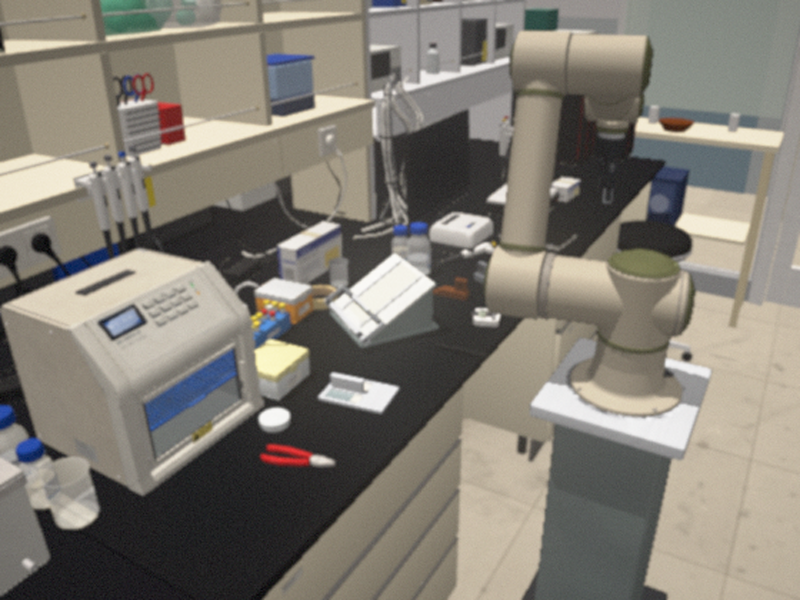

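The top view (800 px wide copy) shows two wedge-shaped things: a brown one at (537,305) and a grey one at (593,331). The grey one fits the description. The carrier is at (293,333) with its slides and spine at the upper end. The stand is around (430,265) with the bar at its left. I'll go above the grey wedge, turning the tool on the way, and confirm it in a crop.

>>> {"fn": "drive_tool", "kwargs": {
  "series": [50, 32, 0, 0, 0, 0.148, 100, 64, 0, 0, 0, 0.296, 150, 96, 0, 0, 0, 0.444, 200, 128, 0, 0, 0, 0.592, 220, 150, 0, 0, 0, 0.74]
}}

```text
t: 1.6
position: [0.4165, -0.3415, 0.2313]
orientation: [3.141, 0.0, 1.153]
contact_force: [0.4, -0.3, -0.8]
opening: 0.999
grip_force: 0.0
```

>>> {"fn": "drive_tool", "kwargs": {
  "series": [0, 0, 0, 0, 0, 0.148, 0, 0, 0, 0, 0, 0.296, 0, 0, 0, 0, 0, 0.444, 0, 0, 0, 0, 0, 0.592, 0, 0, 0, 0, 0, 0.74]
}}

```text
t: 2.1
position: [0.4149, -0.3426, 0.2313]
orientation: [-3.142, -0.0, 1.893]
contact_force: [-0.1, -0.4, -0.7]
opening: 0.999
grip_force: 0.0
```

>>> {"fn": "drive_tool", "kwargs": {
  "series": [0, 0, 0, 0, 0, 0.148, 0, 0, 0, 0, 0, 0.296, 0, 0, 0, 0, 0, 0.444, 0, 0, 0, 0, 0, 0.592, 0, 0, 0, 0, 0, 0.74]
}}

```text
t: 2.6
position: [0.4149, -0.3427, 0.2313]
orientation: [3.142, -0.0, 2.633]
contact_force: [-0.6, -0.2, 0.4]
opening: 0.998
grip_force: 0.0
```

```bash
cat > h.py <<'E'
from bench import *
import cv2,numpy as np
from scipy.spatial.transform import Rotation as R
def cam(n):
    c=calibration(n); f=210/np.tan(np.radians(c["vfov"]/2))
    return np.array([[f,0,c["cx"]],[0,f,c["cy"]],[0,0,1]]),np.array(c["distortion"]),np.array(c["cam_to_world"])
def proj(C,P):
    K,D,T=C; W=np.linalg.inv(T)
    return cv2.projectPoints(np.asarray(P,float).reshape(-1,3),cv2.Rodrigues(W[:3,:3])[0],W[:3,3],K,D)[0].reshape(-1,2)
def plane(C,px,z):
    K,D,T=C; u=cv2.undistortPoints(np.asarray(px,float).reshape(-1,1,2),K,D).reshape(-1,2)
    d=np.c_[u,np.ones(len(u))]@T[:3,:3].T; return T[:3,3]+d*((z-T[2,3])/d[:,2])[:,None]
def shot(n,name,crop=None,s=None):
    C=cam(n); im=grab_frame(n); np.save(f"pics/{name}.npy",im); np.savez(f"pics/{name}.npz",*C)
    o=im[:,:,::-1]
    if crop: x0,y0,x1,y1=crop; o=o[y0:y1,x0:x1]
    if s: o=cv2.resize(o,None,fx=s,fy=s,interpolation=cv2.INTER_CUBIC)
    cv2.imwrite(f"pics/{name}.png",o); return C,im
def load(name):
    z=np.load(f"pics/{name}.npz"); return [z[k] for k in z.files]
def spots(n,ls):
    for l in ls: print(n,l,[(np.round(d["xyz"],3).tolist(),round(d["confidence"],2)) for d in spot_in(n,l)])
def st():
    s=get_state(); print(round(s["t"],2),"pos",np.round(s["position"],4),"rpy",np.round(s["orientation"],3),"q",np.round(s["qpos"],3),"F",np.round(s["contact_force"],1),"op",round(s["opening"],3),"gf",s["grip_force"]); return s
E
python3 - <<'E'
from h import *
st(); C,im=shot("wrist","w1",s=1.4); print(np.round(C[2],3)); spots("wrist",["wedge","wedge_grip"])
E
```

```text
2.6 pos [ 0.4149 -0.3427  0.2313] rpy [ 3.142 -0.     2.633] q [-0.908  0.342  1.458  0.     1.342 -1.97 ] F [-0.6 -0.2  0.4] op 0.998 gf 0.0
[[ 0.486  0.827  0.281  0.342]
 [ 0.874 -0.46  -0.157 -0.302]
 [-0.     0.322 -0.947  0.373]
 [ 0.     0.     0.     1.   ]]
wrist wedge [([0.501, -0.221, 0.019], 0.94), ([0.457, -0.331, 0.021], 0.86)]
wrist wedge_grip [([0.455, -0.335, 0.021], 0.92), ([0.498, -0.225, 0.025], 0.66)]
```

View pics/w1.png

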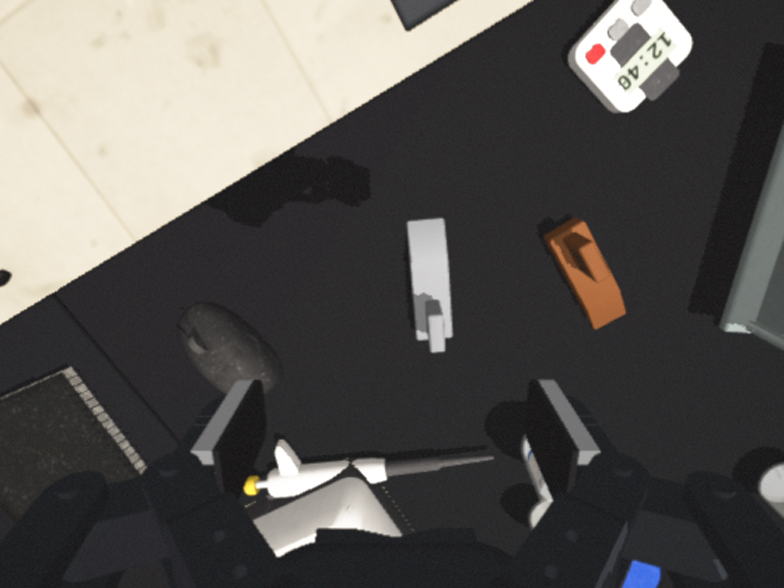

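The enlarged wrist picture confirms it. The grey wedge has its nose at (426,219) and its grip at (437,335); the brown look-alike is at (588,275). Next I'll fit the grey one's pose.

```bash
python3 - <<'E'
from h import *
from scipy.optimize import least_squares as ls
C=load("w1"); px=np.array([[408,219],[443,219],[415,340],[452,337],[438,351]])/1.4
# 438,351 = rear-top edge middle of grip (x=46,z=52)
L=np.array([[-50,-15,2],[-50,15,2],[50,-15,18],[50,15,18],[46,0,52]])/1000
def W(p): return L@R.from_euler('z',p[2]).as_matrix().T+[p[0],p[1],0]
r=ls(lambda p:(proj(C,W(p))-px).ravel(),[.457,-.331,-.5])
print(r.x,np.degrees(r.x[2]),r.fun.round(1)); p=r.x
g=p[:2]+.03*np.array([np.cos(p[2]),np.sin(p[2])]); s=get_state()
print("grip",g,"tool yaw",p[2]+np.pi,"delta mm",(g-s["position"][:2])*1000,"dyaw",p[2]+np.pi-s["orientation"][2])
E
```

```text
[ 0.45587224 -0.33261861 -0.42675769] -24.45141452737696 [-0.5  0.7  0.8 -1.5  0.9 -0.2 -0.4  0.1 -0.7  0.9]
grip [ 0.48318162 -0.34503626] tool yaw 2.714834963317092 delta mm [68.31854052 -2.36692516] dyaw 0.09124213176112272
```

>>> {"fn": "drive_tool", "kwargs": {
  "series": [34, -1, -40, 0, 0, 0.045, 68, -2, -80, 0, 0, 0.09, 68, -2, -125, 0, 0, 0.09, 68, -2, -170, 0, 0, 0.09, 68, -2, -208, 0, 0, 0.09]
}}

```text
t: 3.25
position: [0.4825, -0.344, 0.0207]
orientation: [3.141, -0.002, 2.713]
contact_force: [-0.8, 0.2, 0.4]
opening: 1.004
grip_force: 0.0
```

>>> {"fn": "drive_tool", "kwargs": {
  "series": [0, 0, 0, 0, 0, 0, 0, 0, 0, 0, 0, 0, 0, 0, 0, 0, 0, 0, 0, 0, 0, 0, 0, 0, 0, 0, 0, 0, 0, 0],
  "gripper": 0,
  "grip_force": 60
}}

```text
t: 3.75
position: [0.4833, -0.3452, 0.0248]
orientation: [-3.141, 0.002, 2.716]
contact_force: [2.1, 2.9, 1.8]
opening: 0.141
grip_force: 1.9
```

>>> {"fn": "drive_tool", "kwargs": {
  "series": [0, 0, 0, 0, 0, 0, 0, 0, 40, 0, 0, 0, 0, 0, 85, 0, 0, 0, 0, 0, 130, 0, 0, 0, 0, 0, 177, 0, 0, 0]
}}

```text
t: 4.25
position: [0.4825, -0.3443, 0.2022]
orientation: [3.141, -0.0, 2.717]
contact_force: [0.9, 0.0, -1.8]
opening: 0.131
grip_force: 59.1
```

```bash
python3 - <<'E'
from h import *
st(); shot("wrist","w2",s=1.4); shot("top","t2",crop=(220,110,380,260),s=4)
E
```

```text
4.25 pos [ 0.4825 -0.3443  0.2022] rpy [ 3.141 -0.     2.717] q [-0.817  0.484  1.326  0.     1.332 -1.963] F [ 0.9  0.  -1.8] op 0.131 gf 59.05136168003082
```

View pics/t2.png

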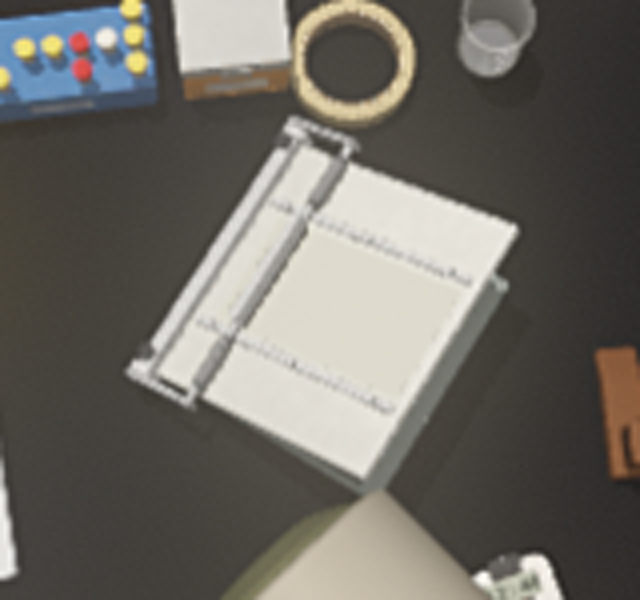

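The top crop shows the stand clearly. Its upper deck corners are at (518,228) and (365,478), its rail ends are at (470,280), (392,408), (272,204) and (200,323), and the bar runs from (345,160) to (195,400). Next I'll fit the deck pose.

```bash
cat > deck.py <<'E'
from h import *
a=np.radians(30)
def Rd(yaw): return R.from_euler('z',yaw).as_matrix()@R.from_euler('y',-a).as_matrix()  # x up slope
E
python3 - <<'E'
from deck import *
from scipy.optimize import least_squares as ls
C=load("t2"); px=np.array([[518,228],[365,478],[470,280],[392,408],[272,204],[200,323]])/4+[220,110]
L=np.array([[201,105,0],[201,-105,0],[195,54,5],[195,-54,5],[5,54,5],[5,-54,5]])/1000
r=ls(lambda p:(proj(C,L@Rd(p[2]).T+[p[0],p[1],.03])-px).ravel(),[.64,.08,-2.1])
print(r.x,np.degrees(r.x[2]),r.fun.round(1))
np.save("deck.npy",r.x)
p=r.x
for n,q in dict(jaw=[45,0,10],near=[45,-81,0],far=[45,81,0],bay=[100,0,0],ntop=[190,-81,0]).items():
    print(n,np.round(np.array(q)/1000@Rd(p[2]).T+[p[0],p[1],.03],3))
E
```

```text
[ 0.63591241  0.08124163 -2.12968768] -122.02211564333983 [-0.2 -0.3  0.3  0.4  0.5  0.2  0.5  0.7 -0.3 -0.5 -0.9 -0.7]
jaw [0.618 0.052 0.061]
near [0.547 0.091 0.052]
far [0.684 0.005 0.052]
bay [0.59  0.008 0.08 ]
ntop [ 0.48  -0.015  0.125]
```

```bash
cat >> deck.py <<'E'
p=np.load("deck.npy"); D=Rd(p[2]); O=np.array([p[0],p[1],.03])
RT=np.c_[-D[:,0],D[:,1],-D[:,2]]
def tcp(xyz): return np.asarray(xyz,float)/1000@D.T+O
def indeck(P): return (np.asarray(P)-O)@D*1000
def go(P,Rt=RT):
    s=get_state(); r0=R.from_euler('xyz',s["orientation"])
    print("shift mm",np.round((P-s["position"])*1000,1),"rotvec",np.round((R.from_matrix(Rt)*r0.inv()).as_rotvec(),3),"target",P.round(3))
E
python3 - <<'E'
from deck import *
go(tcp([150+30,-81,40+25])); print(RT.round(3), "downslope",-D[:,0],"n",D[:,2])
C,im=None,None
E
```

```text
shift mm [ 17.3 365.8 -31.2] rotvec [-0.552 -0.172 -1.662] target [0.502 0.02  0.176]
[[ 0.459  0.848 -0.265]
 [ 0.734 -0.53  -0.424]
 [-0.5    0.    -0.866]] downslope [ 0.45920699  0.734254   -0.5       ] n [0.26512328 0.42392174 0.8660254 ]
```

>>> {"fn": "drive_tool", "kwargs": {
  "series": [0, 37, 20, -0.0425, -0.0132, -0.128, 0, 74, 40, -0.085, -0.0264, -0.256, 0, 111, 40, -0.1275, -0.0397, -0.384, 0, 148, 40, -0.17, -0.0529, -0.511, 0, 185, 40, -0.2123, -0.0662, -0.639]
}}

```text
t: 4.85
position: [0.4824, -0.1616, 0.24]
orientation: [-3.032, 0.186, 2.093]
contact_force: [0.7, -0.0, -2.0]
opening: 0.127
grip_force: 59.2
```

>>> {"fn": "drive_tool", "kwargs": {
  "series": [4, 36, 0, -0.0425, -0.0132, -0.128, 8, 72, 0, -0.085, -0.0264, -0.256, 12, 108, 0, -0.1275, -0.0397, -0.384, 15, 144, 0, -0.17, -0.0529, -0.511, 17, 180, 0, -0.2123, -0.0662, -0.639]
}}

```text
t: 5.35
position: [0.4996, 0.0172, 0.24]
orientation: [-3.053, 0.399, 1.458]
contact_force: [0.7, -0.3, -2.0]
opening: 0.125
grip_force: 59.2
```

>>> {"fn": "drive_tool", "kwargs": {
  "series": [0, 0, 0, -0.0425, -0.0132, -0.128, 0, 0, 0, -0.085, -0.0264, -0.256, 0, 0, 0, -0.1275, -0.0397, -0.384, 0, 0, 0, -0.1275, -0.0397, -0.384]
}}

```text
t: 5.75
position: [0.5001, 0.0158, 0.2391]
orientation: [-3.136, 0.506, 1.042]
contact_force: [0.6, 0.3, -2.0]
opening: 0.128
grip_force: 59.2
```

```bash
python3 - <<'E'
from deck import *
s=st(); print(indeck(s["position"])); go(tcp([150+30,-81,8+25]))
C,im=shot("wrist","w3",s=1.4)
E
```

```text
5.75 pos [0.5001 0.0158 0.2391] rpy [-3.136  0.506  1.042] q [ 0.01   0.445  1.373 -0.426  1.603  0.587] F [ 0.6  0.3 -2. ] op 0.128 gf 59.213427901268005
[214.96514134 -80.51059319 117.37210083]
shift mm [ -6.7  -9.8 -90.6] rotvec [-0.017  0.005 -0.027] target [0.493 0.006 0.149]
```

View pics/w3.png

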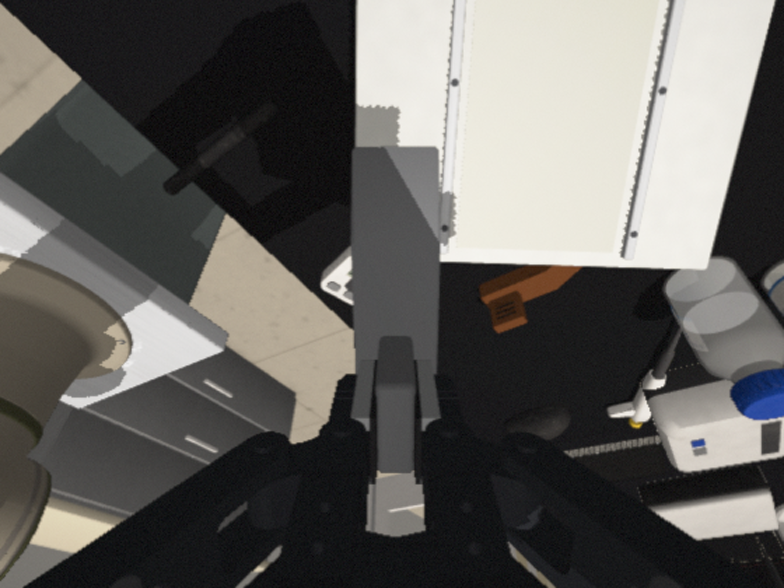

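```bash
python3 - <<'E'
from deck import *
C=load("w3")
print(proj(C,tcp([[201,105,0],[195,54,5],[195,-54,5],[201,-105,0],[201,0,0],[100,-105,0]]))*1.4)
s=get_state(); Rt=R.from_euler('xyz',s["orientation"]).as_matrix()
# wedge in tool: wedge point (x,y,z)-> tool [-(x-30), y, -(z-25)]
for L in ([-50,-15,2],[-50,15,2],[46,0,52],[14,0,52],[50,15,18]):
    t=np.array([-(L[0]-30),L[1],-(L[2]-25)])/1000
    print(L,proj(C,Rt@t+s["position"])*1.4)
E
```

```text
[[706.47690549 270.04838893]
 [627.11754736 260.28857696]
 [440.50561461 255.92078292]
 [352.26039401 261.84865287]
 [530.30813521 265.99104681]
 [351.85103024  72.6648298 ]]
[-50, -15, 2] [[351.38046898 145.23211524]]
[-50, 15, 2] [[438.86426449 144.95824631]]
[46, 0, 52] [[396.02658705 476.54584387]]
[14, 0, 52] [[395.7745623  384.85670537]]
[50, 15, 18] [[435.3017516 421.6494652]]
```

>>> {"fn": "drive_tool", "kwargs": {
  "series": [-2, -3, -30, -0.017, 0.005, -0.027, -4, -6, -65, -0.017, 0.005, -0.027, -6, -10, -91, -0.017, 0.005, -0.027, -6, -10, -91, -0.017, 0.005, -0.027]
}}

```text
t: 6.2
position: [0.4921, 0.0053, 0.1466]
orientation: [-3.135, 0.525, 1.018]
contact_force: [-0.1, -0.1, -1.8]
opening: 0.125
grip_force: 59.1
```

>>> {"fn": "drive_tool", "kwargs": {
  "series": [-1, -1.7, -3.5, 0, 0, 0, -1.6, -2.6, -5.2, 0, 0, 0, -1.9, -3, -6.1, 0, 0, 0, -1.9, -3, -6.1, 0, 0, 0]
}}

```text
t: 6.6
position: [0.4923, 0.0026, 0.1438]
orientation: [3.139, 0.522, 1.012]
contact_force: [0.1, -0.1, -2.7]
opening: 0.131
grip_force: 59.2
```

```bash
python3 - <<'E'
from deck import *
s=st(); print(indeck(s["position"]), s["contact_force"]@D); go(tcp([180,-80,25]))
E
```

```text
6.6 pos [0.4923 0.0026 0.1438] rpy [3.139 0.522 1.012] q [-0.01   0.529  1.512 -0.447  1.407  0.691] F [ 0.1 -0.1 -2.7] op 0.131 gf 59.20174598693848
[180.57854569 -80.05950734  27.19275643] [-1.31987177  0.14895669 -2.33679581]
shift mm [-0.3 -0.5 -2.2] rotvec [-0.001  0.003 -0.002] target [0.492 0.002 0.142]
```

>>> {"fn": "drive_tool", "kwargs": {
  "series": [-0.7, -1.1, -2.2, 0, 0, 0, -0.7, -1.1, -2.2, 0, 0, 0]
}}

```text
t: 6.8
position: [0.4922, 0.002, 0.1426]
orientation: [3.138, 0.521, 1.012]
contact_force: [1.7, 5.6, 9.2]
opening: 0.133
grip_force: 61.0
```

>>> {"fn": "drive_tool", "kwargs": {
  "series": [-0.5, -0.8, -1.7, 0, 0, 0, -0.5, -0.8, -1.7, 0, 0, 0]
}}

```text
t: 7.0
position: [0.4923, 0.002, 0.1425]
orientation: [3.135, 0.519, 1.011]
contact_force: [1.1, 13.5, 22.7]
opening: 0.124
grip_force: 63.3
```

```bash
python3 - <<'E'
from deck import *
s=st(); print(indeck(s["position"]), s["contact_force"]@D)
E
```

```text
7.0 pos [0.4923 0.002  0.1425] rpy [3.135 0.519 1.011] q [-0.011  0.528  1.517 -0.448  1.399  0.693] F [ 1.1 13.5 22.7] op 0.124 gf 63.273611068725586
[180.40332809 -79.72189499  25.72192486] [ 0.95559078 -6.19266994 25.66319512]
```

>>> {"fn": "drive_tool", "kwargs": {
  "series": [0.5, 0.7, 1.5, 0, 0, 0, 5.5, 9, -4, 0, 0, 0, 10.5, 17.2, -9.5, 0, 0, 0, 16, 25.4, -15, 0, 0, 0, 21.2, 33.7, -21, 0, 0, 0]
}}

```text
t: 7.5
position: [0.5132, 0.0344, 0.1203]
orientation: [3.136, 0.523, 1.011]
contact_force: [-0.4, 0.1, 16.9]
opening: 0.131
grip_force: 61.6
```

```bash
python3 - <<'E'
from deck import *
s=st(); print(indeck(s["position"]), s["contact_force"]@D); go(tcp([80,-80,25.7]))
E
```

```text
7.5 pos [0.5132 0.0344 0.1203] rpy [3.136 0.523 1.011] q [ 0.046  0.611  1.443 -0.432  1.416  0.744] F [-0.4  0.1 16.9] op 0.131 gf 61.61660313606262
[135.86743872 -79.15226366  25.78910498] [ 8.52516835 -0.38146654 14.56327833]
shift mm [ 24.9  41.4 -28. ] rotvec [ 0.002  0.004 -0.002] target [0.538 0.076 0.092]
```

>>> {"fn": "drive_tool", "kwargs": {
  "series": [3.7, 5.9, -4, 0, 0, 0, 7.3, 11.7, -8, 0, 0, 0, 11, 17.6, -12, 0, 0, 0, 14.7, 23.5, -16, 0, 0, 0, 18.4, 29.4, -20, 0, 0, 0]
}}

```text
t: 8.0
position: [0.5313, 0.0629, 0.1008]
orientation: [3.136, 0.525, 1.01]
contact_force: [-2.7, -4.8, 17.0]
opening: 0.128
grip_force: 61.3
```

```bash
python3 - <<'E'
from deck import *
s=st(); print(indeck(s["position"]), s["contact_force"]@D); go(tcp([80,-80,25.7]))
shot("wrist","w4",s=1.4)
E
```

```text
8.0 pos [0.5313 0.0629 0.1008] rpy [3.136 0.525 1.01 ] q [ 0.092  0.685  1.37  -0.417  1.433  0.782] F [-2.7 -4.8 17. ] op 0.128 gf 61.32141709327698
[ 96.86811776 -78.99686232  25.79322942] [13.27572563  0.21398251 11.96661041]
shift mm [ 6.9 12.9 -8.5] rotvec [ 0.003  0.003 -0.001] target [0.538 0.076 0.092]
```

View pics/w4.png

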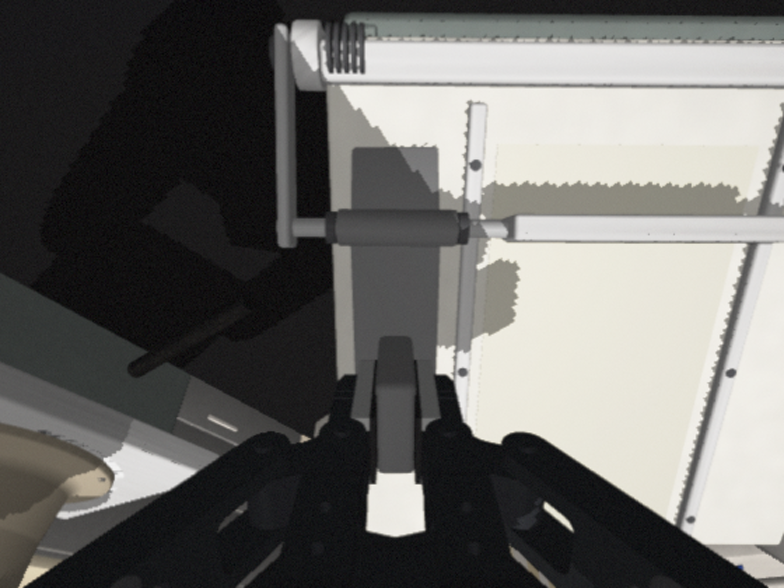

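The nose is through under the near roller at (395,225), with the wedge straight in the lane. About 16 mm remain to the ledge.

>>> {"fn": "drive_tool", "kwargs": {
  "series": [2.5, 4, -2.7, 0, 0, 0, 5, 8, -5.4, 0, 0, 0, 7.6, 12.2, -8.3, 0, 0, 0, 7.6, 12.2, -8.3, 0, 0, 0]
}}

```text
t: 8.45
position: [0.5394, 0.0758, 0.092]
orientation: [3.136, 0.523, 1.011]
contact_force: [1.3, -0.8, 11.7]
opening: 0.126
grip_force: 61.2
```

```bash
python3 - <<'E'
from deck import *
s=st(); print(indeck(s["position"]), s["contact_force"]@D)
E
```

```text
8.45 pos [0.5394 0.0758 0.092 ] rpy [3.136 0.523 1.011] q [ 0.111  0.717  1.336 -0.409  1.44   0.796] F [ 1.3 -0.8 11.7] op 0.126 gf 61.21173977851868
[ 79.33177589 -78.92299376  25.81707139] [ 5.83320102  1.51191579 10.14654606]
```

>>> {"fn": "drive_tool", "kwargs": {
  "series": [0, 0, 0, 0, 0, 0, 0, 0, 0, 0, 0, 0, 0, 0, 0, 0, 0, 0, 0, 0, 0, 0, 0, 0],
  "gripper": 50
}}

```text
t: 8.85
position: [0.538, 0.076, 0.0898]
orientation: [3.141, 0.523, 1.013]
contact_force: [0.2, -0.7, -0.4]
opening: 0.587
grip_force: 0.0
```

>>> {"fn": "drive_tool", "kwargs": {
  "series": [8, 13, 26, 0, 0, 0, 18, 28, 58, 0, 0, 0, 18, 28, 95, 0, 0, 0, 18, 28, 130, 0, 0, 0]
}}

```text
t: 9.25
position: [0.556, 0.1044, 0.2212]
orientation: [3.141, 0.523, 1.013]
contact_force: [1.1, 0.0, 0.2]
opening: 0.586
grip_force: 0.0
```

```bash
python3 - <<'E'
from deck import *
s=st(); print(indeck(s["position"]), s["contact_force"]@D)
shot("top","t5",crop=(220,110,380,260),s=4); shot("top","t5c",crop=(170,190,250,270),s=6)
a=cv2.imread("pics/t5.png"); b=cv2.imread("pics/t5c.png"); b=cv2.resize(b,(480,480))
cv2.imwrite("pics/m5.png",np.hstack([cv2.resize(a[100:500],(320,200)),np.zeros((200,1,3),np.uint8)]) if 0 else np.hstack([cv2.resize(a,(320,300)),cv2.resize(b,(300,300))]))
E
```

```text
9.25 pos [0.556  0.1044 0.2212] rpy [3.141 0.523 1.013] q [ 0.151  0.646  1.105 -0.395  1.736  0.711] F [1.1 0.  0.2] op 0.586 gf 0.0
[115.30186212 -80.01039629 154.24090277] [-0.39784408  0.92538479  0.50801542]
```

View pics/m5.png

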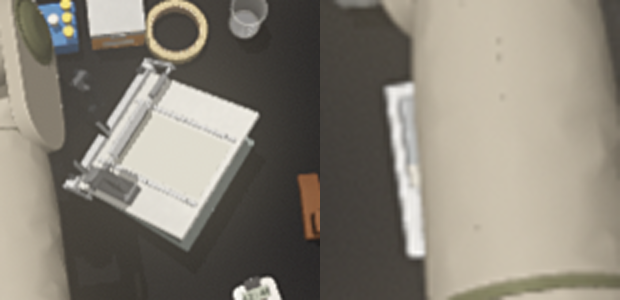

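```bash
python3 - <<'E'
from deck import *
Rt=(R.from_euler('z',np.radians(188))*R.from_euler('x',np.pi)).as_matrix()
go(np.array([.48,.30,.26]),Rt)
E
```

```text
shift mm [-77.4 195.7  35.4] rotvec [0.535 0.359 2.209] target [0.48 0.3  0.26]
```

>>> {"fn": "drive_tool", "kwargs": {
  "series": [-8, 20, 35, 0.0334, 0.0224, 0.138, -16, 40, 35, 0.0669, 0.0449, 0.276, -24, 60, 35, 0.1003, 0.0673, 0.414, -32, 80, 35, 0.1337, 0.0897, 0.552, -40, 100, 35, 0.167, 0.112, 0.69],
  "gripper": 85
}}

```text
t: 9.85
position: [0.5154, 0.2049, 0.2541]
orientation: [-2.988, 0.379, 1.778]
contact_force: [-0.6, -0.6, 0.4]
opening: 0.995
grip_force: 0.0
```

>>> {"fn": "drive_tool", "kwargs": {
  "series": [-8, 20, 0, 0.0334, 0.0224, 0.138, -16, 40, 0, 0.0669, 0.0449, 0.276, -24, 60, 0, 0.1003, 0.0673, 0.414, -32, 80, 0, 0.1337, 0.0897, 0.552, -37, 96, 0, 0.167, 0.112, 0.69]
}}

```text
t: 10.35
position: [0.4782, 0.3011, 0.2542]
orientation: [-2.981, 0.182, 2.473]
contact_force: [0.1, 0.9, 0.9]
opening: 0.995
grip_force: 0.0
```

>>> {"fn": "drive_tool", "kwargs": {
  "series": [0, 0, 0, 0.0334, 0.0224, 0.138, 0, 0, 0, 0.0669, 0.0449, 0.276, 0, 0, 0, 0.1003, 0.0673, 0.414, 0, 0, 0, 0.1337, 0.0897, 0.552, 0, 0, 0, 0.167, 0.112, 0.69]
}}

```text
t: 10.85
position: [0.4788, 0.3, 0.2542]
orientation: [-3.102, 0.024, -3.131]
contact_force: [0.4, 0.6, -0.2]
opening: 0.992
grip_force: 0.0
```

```bash
python3 - <<'E'
from deck import *
st(); shot("wrist","w6",s=1.4); spots("wrist",["spine","carrier"])
Rt=(R.from_euler('z',np.radians(188))*R.from_euler('x',np.pi)).as_matrix()
go(np.array([.48,.30,.26]),Rt)
E
```

```text
10.85 pos [0.4788 0.3    0.2542] rpy [-3.102  0.024 -3.131] q [ 0.374  0.388  1.334 -0.046  1.411 -1.2  ] F [ 0.4  0.6 -0.2] op 0.992 gf 0.0
wrist spine [([0.459, 0.299, 0.005], 0.76)]
wrist carrier [([0.456, 0.3, 0.005], 0.73)]
shift mm [0.9 0.5 5.6] rotvec [0.04  0.028 0.14 ] target [0.48 0.3  0.26]
```

View pics/w6.png

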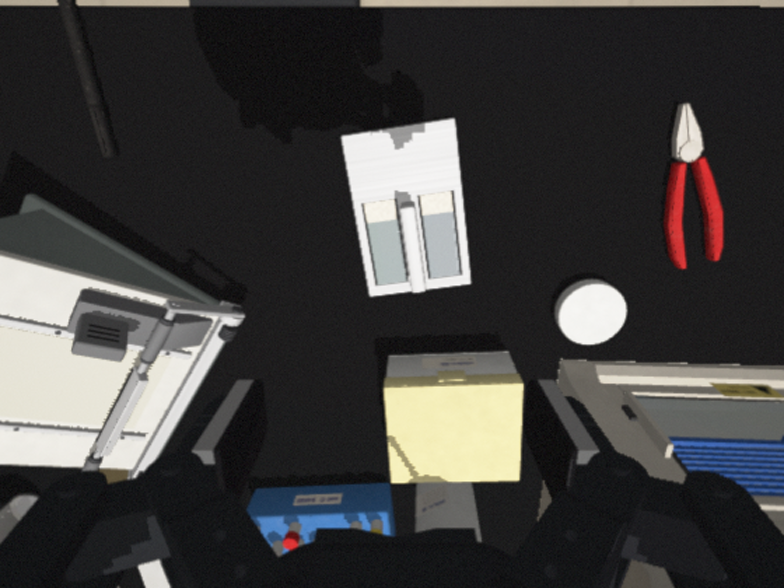

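The wrist view shows the carrier with its plain end at the top. Its plate corners are at (342,135), (456,119), (369,296) and (471,283), and its spine runs from (407,205) to (419,290). At left, the wedge sits under the near roller.

```bash
python3 - <<'E'
from deck import *
from scipy.optimize import least_squares as ls
C=load("w6"); px=np.array([[342,135],[456,119],[369,296],[471,283],[419,291]])/1.4
L=np.array([[-70,-46,8],[-70,46,8],[70,-46,8],[70,46,8],[61,0,38]])/1000
r=ls(lambda q:(proj(C,L@R.from_euler('z',q[2]).as_matrix().T+[q[0],q[1],0])-px).ravel(),[.46,.3,.14])
q=r.x; print(q,np.degrees(q[2]),r.fun.round(1))
Rt=(R.from_euler('z',q[2]+np.pi)*R.from_euler('x',np.pi)).as_matrix()
g=q[:2]+.025*np.array([np.cos(q[2]),np.sin(q[2])])
go(np.array([*g,.014]),Rt)
E
```

```text
[0.46397533 0.30233725 0.15029265] 8.611134683456113 [-0.3 -0.3  0.2 -1.2  0.2  0.1  0.1  0.8 -0.2  1.1]
shift mm [   9.6    6.6 -240.4] rotvec [0.04  0.029 0.15 ] target [0.489 0.306 0.014]
```

>>> {"fn": "drive_tool", "kwargs": {
  "series": [5, 3, -45, 0.02, 0.015, 0.075, 9, 6, -90, 0.04, 0.029, 0.148, 9, 6, -135, 0.04, 0.029, 0.15, 9, 6, -180, 0.04, 0.029, 0.15, 9, 6, -225, 0.04, 0.029, 0.15]
}}

```text
t: 11.5
position: [0.4876, 0.3061, 0.0279]
orientation: [3.141, 0.0, -2.991]
contact_force: [1.0, 0.1, 0.4]
opening: 0.997
grip_force: 0.0
```

>>> {"fn": "drive_tool", "kwargs": {
  "series": [0, 0, -14, 0, 0, 0, 0, 0, -14, 0, 0, 0]
}}

```text
t: 11.7
position: [0.4872, 0.3059, 0.0146]
orientation: [3.142, -0.003, -2.989]
contact_force: [-0.2, 0.8, 0.6]
opening: 0.99
grip_force: 0.0
```

```bash
python3 - <<'E'
from deck import *
s=st(); q=.15029
Rt=(R.from_euler('z',q+np.pi)*R.from_euler('x',np.pi)).as_matrix()
go(np.array([.489,.306,.015]),Rt)
E
```

```text
11.7 pos [0.4872 0.3059 0.0146] rpy [ 3.142e+00 -3.000e-03 -2.989e+00] q [ 3.570e-01  6.740e-01  1.556e+00  1.000e-03  9.140e-01 -1.367e+00] F [-0.2  0.8  0.6] op 0.99 gf 0.0
shift mm [1.8 0.1 0.4] rotvec [ 0.    -0.003 -0.002] target [0.489 0.306 0.015]
```

>>> {"fn": "drive_tool", "kwargs": {
  "series": [0, 0, 0, 0, 0, 0, 0, 0, 0, 0, 0, 0, 0, 0, 0, 0, 0, 0, 0, 0, 0, 0, 0, 0, 0, 0, 0, 0, 0, 0],
  "gripper": 0,
  "grip_force": 60
}}

```text
t: 12.2
position: [0.4883, 0.3061, 0.0165]
orientation: [3.14, 0.001, -2.988]
contact_force: [-1.5, 2.8, 3.8]
opening: 0.139
grip_force: 3.7
```

>>> {"fn": "drive_tool", "kwargs": {
  "series": [0, 0, 10, 0, 0, 0, 0, 0, 50, 0, 0, 0, 0, 0, 100, 0, 0, 0, 0, 0, 150, 0, 0, 0, 0, 0, 200, 0, 0, 0]
}}

```text
t: 12.7
position: [0.4875, 0.3058, 0.2186]
orientation: [3.14, 0.0, -2.988]
contact_force: [1.1, 0.5, -1.0]
opening: 0.123
grip_force: 62.3
```

```bash
python3 - <<'E'
from deck import *
s=st(); shot("wrist","w7",s=1.4)
C=load("w7"); Rt=R.from_euler('xyz',s["orientation"]).as_matrix()
for L in ([-70,-46,8],[-70,46,8],[70,-46,8],[70,46,8],[61,0,38]):
    t=np.array([-(L[0]-23.2),L[1],-(L[2]-14.6)])/1000
    print(L,(proj(C,Rt@t+s["position"])*1.4).round(0))
go(tcp([130+23.2,0,60+14.6]))
E
```

```text
12.7 pos [0.4875 0.3058 0.2186] rpy [ 3.14   0.    -2.988] q [ 3.560e-01  4.330e-01  1.360e+00  1.000e-03  1.348e+00 -1.369e+00] F [ 1.1  0.5 -1. ] op 0.123 gf 62.29909300804138
[-70, -46, 8] [[242. 100.]]
[-70, 46, 8] [[548. 100.]]
[70, -46, 8] [[279. 480.]]
[70, 46, 8] [[510. 480.]]
[61, 0, 38] [[395. 522.]]
shift mm [  95.2 -306.5  -56.5] rotvec [-0.535 -0.347 -2.225] target [0.585 0.    0.171]
```

View pics/w7.png

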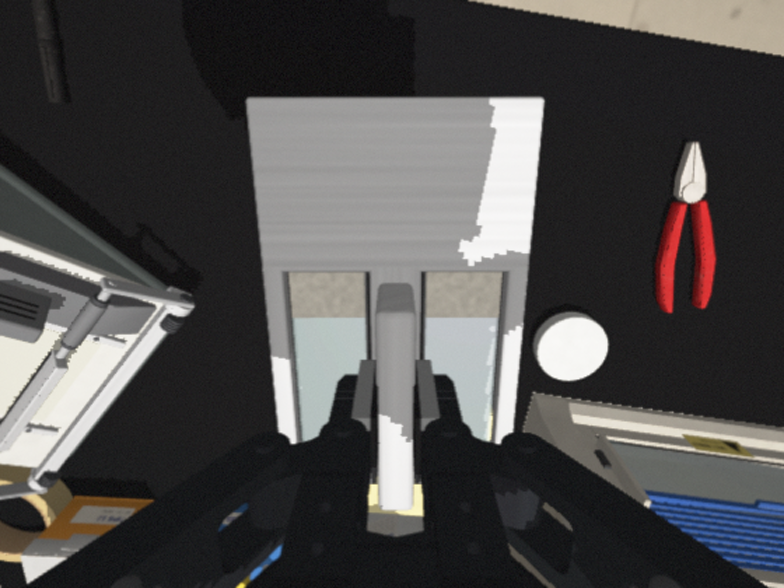

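>>> {"fn": "drive_tool", "kwargs": {
  "series": [9, -32, 20, -0.0334, -0.0217, -0.139, 18, -64, 30, -0.0669, -0.0434, -0.278, 27, -96, 30, -0.1003, -0.0651, -0.417, 36, -128, 30, -0.1338, -0.0868, -0.556, 45, -160, 30, -0.167, -0.108, -0.695]
}}

```text
t: 13.25
position: [0.5329, 0.1447, 0.2463]
orientation: [-3.001, 0.137, 2.602]
contact_force: [-0.2, 0.4, -1.7]
opening: 0.13
grip_force: 62.4
```

>>> {"fn": "drive_tool", "kwargs": {
  "series": [9, -32, 0, -0.0334, -0.0217, -0.139, 18, -64, 0, -0.0669, -0.0434, -0.278, 27, -96, 0, -0.1003, -0.0651, -0.417, 36, -128, 0, -0.1338, -0.0868, -0.556, 44, -156, 0, -0.167, -0.108, -0.695]
}}

```text
t: 13.75
position: [0.577, -0.0114, 0.2462]
orientation: [-2.979, 0.33, 1.91]
contact_force: [0.5, -0.2, -2.7]
opening: 0.126
grip_force: 62.4
```

>>> {"fn": "drive_tool", "kwargs": {
  "series": [0, 0, 0, -0.0334, -0.0217, -0.139, 0, 0, 0, -0.0669, -0.0434, -0.278, 0, 0, 0, -0.1003, -0.0651, -0.417, 0, 0, 0, -0.1338, -0.0868, -0.556, 0, 0, 0, -0.167, -0.108, -0.695]
}}

```text
t: 14.25
position: [0.5768, -0.0097, 0.2461]
orientation: [-3.1, 0.491, 1.165]
contact_force: [0.1, -0.0, -1.1]
opening: 0.126
grip_force: 62.4
```

```bash
python3 - <<'E'
from deck import *
s=st(); print(indeck(s["position"])); go(tcp([140+23.5,0,12+16]))
C,im=shot("wrist","w8",s=1.4)
print(proj(C,tcp([[0,-105,12],[0,105,12],[5,54,5],[5,-54,5],[195,54,5]]))*1.4)
E
```

```text
14.25 pos [ 0.5768 -0.0097  0.2461] rpy [-3.1    0.491  1.165] q [-0.031  0.587  1.128 -0.438  1.653  0.399] F [ 0.1 -0.  -1.1] op 0.126 gf 62.37895488739014
[201.97090413  -1.8470512  132.87476955]
shift mm [  -8.6  -17.2 -110.1] rotvec [-0.046 -0.017 -0.132] target [ 0.568 -0.027  0.136]
[[ 222.2893706  -159.72460583]
 [ 656.8593844   -78.8765415 ]
 [ 549.14593857  -78.01480569]
 [ 334.01723198 -117.28096366]
 [ 478.36303061  282.62845505]]
```

View pics/w8.png

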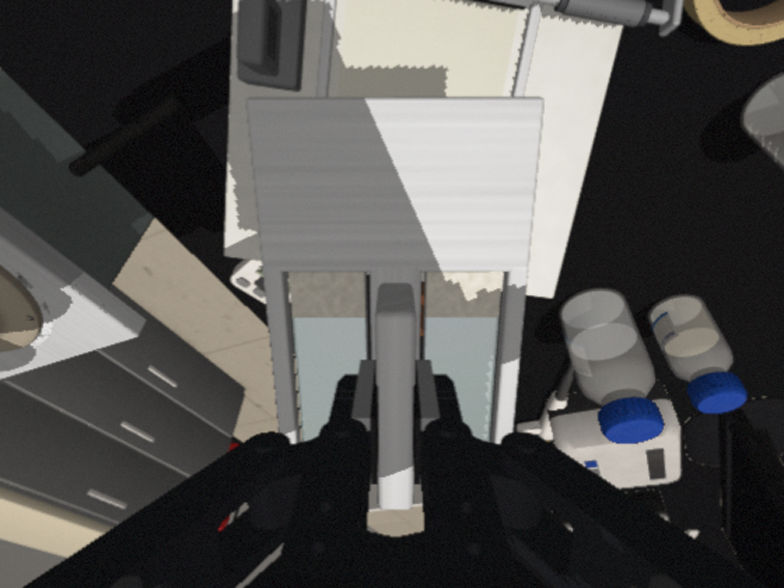

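>>> {"fn": "drive_tool", "kwargs": {
  "series": [-2, -4, -30, -0.046, -0.017, -0.132, -4, -8, -60, -0.046, -0.017, -0.132, -6, -13, -90, -0.046, -0.017, -0.132, -9, -17, -110, -0.046, -0.017, -0.132, -9, -17, -110, -0.046, -0.017, -0.132]
}}

```text
t: 14.8
position: [0.5665, -0.0272, 0.1336]
orientation: [-3.133, 0.525, 1.023]
contact_force: [-0.2, -0.4, -1.6]
opening: 0.127
grip_force: 62.3
```

```bash
python3 - <<'E'
from deck import *
s=st(); print(indeck(s["position"]),s["contact_force"]@D); go(tcp([140+23.5,0,4+16]))
C,im=shot("wrist","w9",s=1.4)
E
```

```text
14.8 pos [ 0.5665 -0.0272  0.1336] rpy [-3.133  0.525  1.023] q [-0.056  0.682  1.279 -0.456  1.466  0.608] F [-0.2 -0.4 -1.6] op 0.127 gf 62.32138752937317
[163.26992547  -1.32218135  25.35091952] [-0.43913019  0.05091527 -1.61640647]
shift mm [-0.4 -3.1 -4.5] rotvec [-0.003 -0.007 -0.007] target [ 0.566 -0.03   0.129]
```

View pics/w9.png

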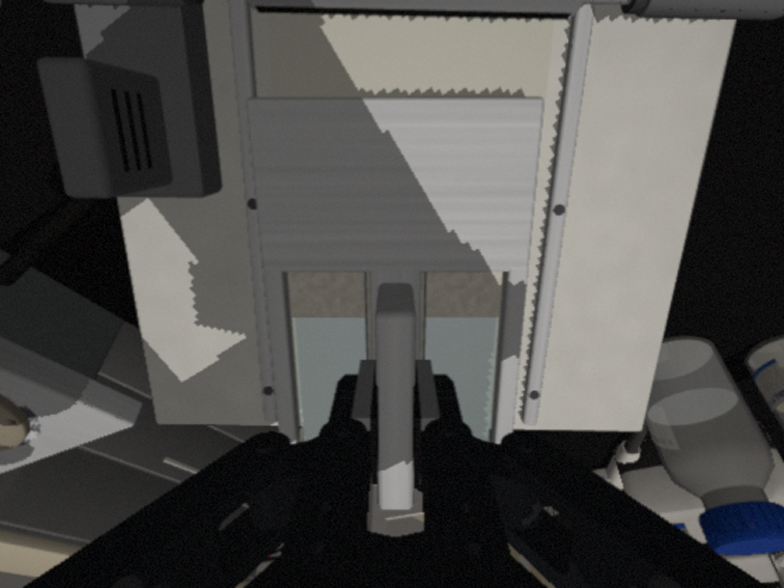

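The carrier (plain-end corners (248,98) and (543,98)) sits about 3.5 mm too near the robot relative to the rails (dots at (252,204) and (559,210)), and slightly yawed. I'll correct both while lowering.

>>> {"fn": "drive_tool", "kwargs": {
  "series": [3, -1.9, 0, -0.004, -0.007, -0.012, 2, -3.4, -3, -0.004, -0.007, -0.012, 1.1, -4.9, -6.1, -0.004, -0.007, -0.012, 1.1, -4.9, -6.1, -0.004, -0.007, -0.012]
}}

```text
t: 15.25
position: [0.569, -0.032, 0.1298]
orientation: [3.134, 0.523, 1.002]
contact_force: [-0.4, -0.7, -2.2]
opening: 0.127
grip_force: 62.4
```

>>> {"fn": "drive_tool", "kwargs": {
  "series": [-0.5, -0.8, -1.7, 0, 0, 0, -0.5, -0.8, -1.7, 0, 0, 0]
}}

```text
t: 15.45
position: [0.5686, -0.0327, 0.1281]
orientation: [3.134, 0.523, 1.002]
contact_force: [-1.2, -0.8, -1.5]
opening: 0.126
grip_force: 62.4
```

```bash
python3 - <<'E'
from deck import *
s=st(); print(indeck(s["position"]),s["contact_force"]@D); go(tcp([140+23.5,2,16]))
E
```

```text
15.45 pos [ 0.5686 -0.0327  0.1281] rpy [3.134 0.523 1.002] q [-0.064  0.688  1.284 -0.46   1.448  0.624] F [-1.2 -0.8 -1.5] op 0.126 gf 62.36664533615112
[163.62337785   3.33854501  18.76163894] [ 0.39133519 -0.5812021  -1.9028592 ]
shift mm [-1.8 -0.4 -2.5] rotvec [0.003 0.006 0.006] target [ 0.567 -0.033  0.126]
```

>>> {"fn": "drive_tool", "kwargs": {
  "series": [-1.2, -0.4, -1.7, 0, 0, 0, -1.2, -0.4, -1.7, 0, 0, 0]
}}

```text
t: 15.65
position: [0.5677, -0.033, 0.1269]
orientation: [3.133, 0.522, 1.002]
contact_force: [1.3, 1.3, 0.6]
opening: 0.126
grip_force: 62.9
```

>>> {"fn": "drive_tool", "kwargs": {
  "series": [-0.4, -0.6, -1.3, 0, 0, 0, -0.4, -0.6, -1.3, 0, 0, 0]
}}

```text
t: 15.85
position: [0.5678, -0.0332, 0.1267]
orientation: [3.131, 0.521, 1.001]
contact_force: [3.2, 5.6, 9.1]
opening: 0.123
grip_force: 64.3
```

```bash
python3 - <<'E'
from deck import *
s=st(); print(indeck(s["position"]),s["contact_force"]@D)
C,im=shot("wrist","w10",s=1.4)
E
```

```text
15.85 pos [ 0.5678 -0.0332  0.1267] rpy [3.131 0.521 1.001] q [-0.065  0.686  1.29  -0.46   1.441  0.627] F [3.2 5.6 9.1] op 0.123 gf 64.25841808319092
[163.58020053   2.94650198  17.15926189] [-0.99825371 -0.29108664 11.0849475 ]
```

View pics/w10.png

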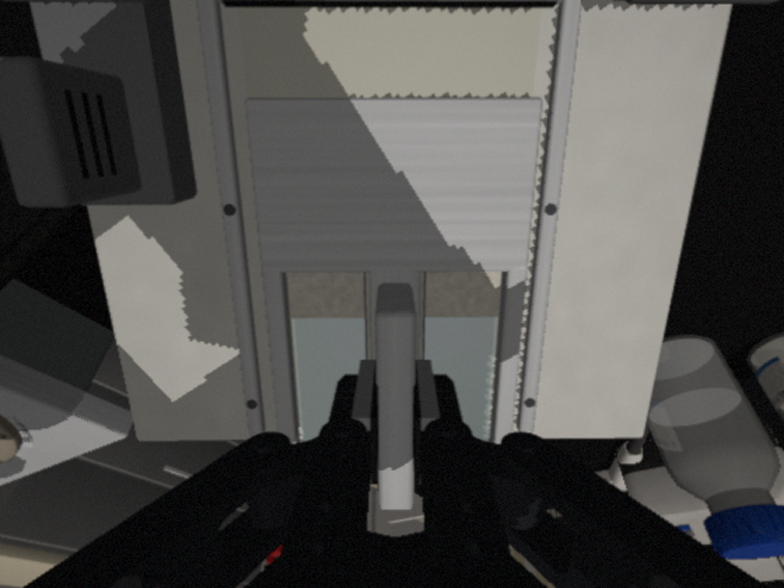

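The dots at (229,210) and (551,210) show the carrier flat in the bay, about 1.8 mm too far away and straight. I'll take that out while sliding it down.

>>> {"fn": "drive_tool", "kwargs": {
  "series": [4.1, 9.7, -6, 0, 0, 0, 9.7, 18.5, -12, 0, 0, 0, 15.3, 27.2, -18, 0, 0, 0, 20.9, 36, -23.9, 0, 0, 0, 26.5, 44.8, -29.9, 0, 0, 0]
}}

```text
t: 16.4
position: [0.5942, 0.0111, 0.097]
orientation: [3.131, 0.523, 1.001]
contact_force: [0.0, 1.5, 11.6]
opening: 0.128
grip_force: 64.2
```

```bash
python3 - <<'E'
from deck import *
s=st(); print(indeck(s["position"]),s["contact_force"]@D)
E
```

```text
16.4 pos [0.5942 0.0111 0.097 ] rpy [3.131 0.523 1.001] q [ 0.005  0.789  1.187 -0.441  1.471  0.686] F [ 0.   1.5 11.6] op 0.128 gf 64.16214108467102
[104.10600959   1.83580549  17.21920958] [ 4.70260384 -0.7765057  10.63390972]
```

>>> {"fn": "drive_tool", "kwargs": {
  "series": [2.3, 3.7, -2.5, 0, 0, 0, 4.2, 6.6, -4.5, 0, 0, 0, 4.2, 6.6, -4.5, 0, 0, 0]
}}

```text
t: 16.7
position: [0.5985, 0.0181, 0.0923]
orientation: [3.132, 0.522, 1.001]
contact_force: [3.0, 4.1, 9.7]
opening: 0.125
grip_force: 64.1
```

>>> {"fn": "drive_tool", "kwargs": {
  "series": [0.9, 1.5, -1, 0, 0, 0, 0.9, 1.5, -1, 0, 0, 0]
}}

```text
t: 16.9
position: [0.5991, 0.0191, 0.0916]
orientation: [3.132, 0.523, 1.001]
contact_force: [0.2, 0.5, 10.6]
opening: 0.127
grip_force: 64.1
```

>>> {"fn": "drive_tool", "kwargs": {
  "series": [0.9, 1.5, -1, 0, 0, 0, 0.9, 1.5, -1, 0, 0, 0]
}}

```text
t: 17.1
position: [0.599, 0.0192, 0.0915]
orientation: [3.133, 0.527, 1.0]
contact_force: [-7.7, -4.3, 16.9]
opening: 0.123
grip_force: 64.2
```

```bash
python3 - <<'E'
from deck import *
s=st(); print(indeck(s["position"]),s["contact_force"]@D)
E
```

```text
17.1 pos [0.599  0.0192 0.0915] rpy [3.133 0.527 1.   ] q [ 0.018  0.811  1.162 -0.439  1.483  0.696] F [-7.7 -4.3 16.9] op 0.123 gf 64.2349112033844
[93.24248422  1.6387964  17.21585748] [15.12220012 -4.27298087 10.7698147 ]
```

The carrier is home: it resists at deck x ≈ 70 mm. I'll release it and lift off.

>>> {"fn": "drive_tool", "kwargs": {
  "series": [0, 0, 0, 0, 0, 0, 0, 0, 0, 0, 0, 0, 0, 0, 0, 0, 0, 0, 0, 0, 0, 0, 0, 0],
  "gripper": 45
}}

```text
t: 17.5
position: [0.5995, 0.0208, 0.0885]
orientation: [3.134, 0.523, 1.003]
contact_force: [0.1, 0.1, 0.8]
opening: 0.531
grip_force: 0.0
```

>>> {"fn": "drive_tool", "kwargs": {
  "series": [5, 8, 17, 0, 0, 0, 13, 21, 43, 0, 0, 0, 20, 32, 65, 0, 0, 0, 20, 32, 65, 0, 0, 0]
}}

```text
t: 17.9
position: [0.6211, 0.0539, 0.1565]
orientation: [3.129, 0.519, 1.001]
contact_force: [0.6, 0.6, 0.1]
opening: 0.521
grip_force: 0.0
```

```bash
python3 - <<'E'
from deck import *
s=st(); print(indeck(s["position"]),s["contact_force"]@D)
C,im=shot("wrist","w11")
from scipy.optimize import least_squares
r=R.from_euler('xyz',[3.141,.523,1.013]).as_matrix()
P=np.array([.538,.076,.0905]); print("above:",); go(P+.070*D[:,2],r); print(indeck(P))
spots("wrist",["wedge_grip","spine","jaw","carrier"]); 
print("expected grip",tcp([80,-80,40]).round(3),"spine",tcp([95,0,38]).round(3),"jaw",tcp([45,0,16]).round(3))
E
```

```text
17.9 pos [0.6211 0.0539 0.1565] rpy [3.129 0.519 1.001] q [ 0.067  0.807  0.988 -0.42   1.655  0.663] F [0.6 0.6 0.1] op 0.521 gf 0.0
[90.11861649  1.89607407 93.99449459] [-0.70074448  0.20394894  0.52315114]
above:
shift mm [-63.5  52.5  -3.3] rotvec [0.003 0.008 0.006] target [0.557 0.106 0.151]
[ 79.06075252 -80.23504095  24.21363582]
wrist wedge_grip [([0.554, 0.094, 0.074], 0.64), ([0.63, 0.03, 0.069], 0.19)]
wrist spine [([0.616, 0.036, 0.07], 0.68)]
wrist jaw [([0.627, 0.066, 0.07], 0.86), ([0.555, 0.094, 0.077], 0.15)]
wrist carrier [([0.613, 0.038, 0.068], 0.61)]
expected grip [0.542 0.082 0.105] spine [0.602 0.028 0.11 ] jaw [0.619 0.055 0.066]
```

>>> {"fn": "drive_tool", "kwargs": {
  "series": [-32, 26, -2, 0.003, 0.008, 0.006, -63.5, 52.5, -3, 0.003, 0.008, 0.006, -63.5, 52.5, -3, 0.003, 0.008, 0.006, -73, 37.5, -33, 0.003, 0.008, 0.006, -82, 23, -63.5, 0.003, 0.008, 0.006]
}}

```text
t: 18.65
position: [0.5374, 0.0752, 0.0895]
orientation: [-3.141, 0.523, 1.013]
contact_force: [-0.4, -0.5, -0.7]
opening: 0.533
grip_force: 0.0
```

```bash
python3 - <<'E'
from deck import *
s=st(); print(indeck(s["position"]),s["contact_force"]@D)
E
```

```text
18.65 pos [0.5374 0.0752 0.0895] rpy [-3.141  0.523  1.013] q [ 0.109  0.719  1.341 -0.407  1.437  0.795] F [-0.4 -0.5 -0.7] op 0.533 gf 0.0
[ 79.42006072 -80.25399783  22.80757682] [ 0.22654582 -0.08323735 -0.99196851]
```

>>> {"fn": "drive_tool", "kwargs": {
  "series": [0, 0, 0, 0, 0, 0, 0, 0, 0, 0, 0, 0, 0, 0, 0, 0, 0, 0, 0, 0, 0, 0, 0, 0, 0, 0, 0, 0, 0, 0],
  "gripper": 0,
  "grip_force": 60
}}

```text
t: 19.15
position: [0.5384, 0.0759, 0.0913]
orientation: [3.141, 0.523, 1.012]
contact_force: [2.5, -1.5, 2.2]
opening: 0.126
grip_force: 61.1
```

```bash
python3 - <<'E'
from deck import *
s=st(); print(indeck(s["position"]),s["contact_force"]@D)
E
```

```text
19.15 pos [0.5384 0.0759 0.0913] rpy [3.141 0.523 1.012] q [ 0.11   0.718  1.336 -0.407  1.442  0.795] F [ 2.5 -1.5  2.2] op 0.126 gf 61.059903502464294
[ 79.36199036 -79.79056033  24.97282574] [0.97985569 2.92252446 1.93166486]
```

>>> {"fn": "drive_tool", "kwargs": {
  "series": [-5.5, -8.8, 6, 0, 0, 0, -11, -17.6, 12, 0, 0, 0, -16.5, -26.4, 18, 0, 0, 0, -22, -35.2, 24, 0, 0, 0, -27.5, -44, 30, 0, 0, 0]
}}

```text
t: 19.65
position: [0.5106, 0.0322, 0.1212]
orientation: [-3.141, 0.521, 1.013]
contact_force: [3.4, 4.3, 1.7]
opening: 0.128
grip_force: 61.2
```

>>> {"fn": "drive_tool", "kwargs": {
  "series": [-5.5, -8.8, 6, 0, 0, 0, -11, -17.6, 12, 0, 0, 0, -16.5, -26.4, 18, 0, 0, 0, -22, -35.2, 24, 0, 0, 0, -27.5, -44, 30, 0, 0, 0]
}}

```text
t: 20.15
position: [0.483, -0.012, 0.1512]
orientation: [-3.141, 0.522, 1.013]
contact_force: [3.3, 3.6, 2.2]
opening: 0.125
grip_force: 61.2
```

```bash
python3 - <<'E'
from deck import *
s=st(); print(indeck(s["position"]),s["contact_force"]@D)
C,im=shot("wrist","w12"); spots("wrist",["jaw","spine","carrier"])
# place: bench at wedge original spot, wedge yaw -24.45deg, tool yaw 155.5
Rt=(R.from_euler('z',2.716)*R.from_euler('x',np.pi)).as_matrix()
go(np.array([.4833,-.3452,.026]),Rt)
E
```

```text
20.15 pos [ 0.483  -0.012   0.1512] rpy [-3.141  0.522  1.013] q [-0.037  0.498  1.542 -0.454  1.4    0.668] F [3.3 3.6 2.2] op 0.125 gf 61.23601198196411
[199.22923609 -80.21692178  24.89297457] [-3.05625468  0.93900793  4.32909198]
wrist jaw []
wrist spine [([0.587, 0.01, 0.094], 0.82)]
wrist carrier [([0.585, 0.012, 0.096], 0.82), ([0.498, 0.011, 0.129], 0.53)]
shift mm [   0.4 -332.7 -125.5] rotvec [0.567 0.171 1.661] target [ 0.483 -0.345  0.026]
```

>>> {"fn": "drive_tool", "kwargs": {
  "series": [0, 0, 40, 0, 0, 0, 0, -30, 80, 0.0436, 0.0132, 0.128, 0, -65, 80, 0.0872, 0.0263, 0.256, 0, -100, 80, 0.131, 0.0395, 0.383, 0, -135, 80, 0.174, 0.0526, 0.511]
}}

```text
t: 20.85
position: [0.4824, -0.148, 0.2302]
orientation: [-3.031, 0.371, 1.579]
contact_force: [0.6, 0.2, -1.2]
opening: 0.128
grip_force: 60.6
```

>>> {"fn": "drive_tool", "kwargs": {
  "series": [0, -35, 0, 0.0436, 0.0132, 0.128, 0, -70, 0, 0.0872, 0.0263, 0.256, 0, -105, 0, 0.131, 0.0395, 0.383, 0, -140, 0, 0.174, 0.0526, 0.511, 0, -175, 0, 0.218, 0.0658, 0.639]
}}

```text
t: 21.35
position: [0.4826, -0.3189, 0.23]
orientation: [-3.036, 0.152, 2.2]
contact_force: [0.2, 0.0, -1.2]
opening: 0.127
grip_force: 60.6
```

>>> {"fn": "drive_tool", "kwargs": {
  "series": [0, -12, -10, 0.0436, 0.0132, 0.128, 0, -22, -50, 0.0872, 0.0263, 0.256, 0, -22, -90, 0.131, 0.0395, 0.383, 0, -22, -130, 0.174, 0.0526, 0.511, 0, -22, -165, 0.174, 0.0526, 0.511]
}}

```text
t: 21.85
position: [0.4823, -0.3401, 0.0627]
orientation: [-3.136, 0.002, 2.702]
contact_force: [0.1, 0.3, -2.1]
opening: 0.133
grip_force: 60.4
```

```bash
python3 - <<'E'
from deck import *
s=st()
Rt=(R.from_euler('z',s["orientation"][2])*R.from_euler('x',np.pi)).as_matrix()
go(np.array([.4833,-.3452,.026]),Rt)
C,im=shot("top","t13",crop=(220,110,380,260),s=4)
spots("top",["jaw","spine","carrier","retainer"])
print("home spine top",tcp([95,0,38]),"carrier",tcp([70,0,8]),"rod",tcp([45,0,14]))
E
```

```text
21.85 pos [ 0.4823 -0.3401  0.0627] rpy [-3.136e+00  2.000e-03  2.702e+00] q [-0.811  0.627  1.486 -0.005  1.025 -1.939] F [ 0.1  0.3 -2.1] op 0.133 gf 60.40654420852661
shift mm [  1.   -5.1 -36.7] rotvec [ 0.005 -0.001  0.   ] target [ 0.483 -0.345  0.026]
top jaw [([0.622, 0.055, 0.068], 0.85), ([0.653, -0.295, 0.102], 0.52)]
top spine [([0.6, 0.025, 0.085], 0.56), ([0.581, 0.009, 0.087], 0.44)]
top carrier [([0.602, 0.024, 0.084], 0.9)]
top retainer [([0.617, 0.061, 0.069], 0.61), ([0.581, 0.006, 0.087], 0.48)]
home spine top [0.60236243 0.02759653 0.11040897] carrier [0.60588891 0.03323523 0.0719282 ] rod [0.61895982 0.05413511 0.06462436]
```

>>> {"fn": "drive_tool", "kwargs": {
  "series": [0, -3, -20, 0.005, -0.001, 0, 0, -5, -33, 0.005, -0.001, 0, 0, -5, -36.5, 0.005, -0.001, 0, 0, -5, -37.5, 0.005, -0.001, 0]
}}

```text
t: 22.5
position: [0.4829, -0.3452, 0.0282]
orientation: [-3.139, 0.003, 2.699]
contact_force: [-0.7, -0.1, -1.5]
opening: 0.129
grip_force: 60.5
```

>>> {"fn": "drive_tool", "kwargs": {
  "series": [0, 0, 0, 0, 0, 0, 0, 0, 0, 0, 0, 0, 0, 0, 0, 0, 0, 0, 0, 0, 0, 0, 0, 0],
  "gripper": 60
}}

```text
t: 22.9
position: [0.4829, -0.3452, 0.0282]
orientation: [-3.139, 0.004, 2.699]
contact_force: [-0.7, -0.4, -0.3]
opening: 0.704
grip_force: 0.0
```

>>> {"fn": "drive_tool", "kwargs": {
  "series": [0, 0, 40, 0, 0, 0, 0, 0, 85, 0, 0, 0, 0, 0, 130, 0, 0, 0, 0, 0, 180, 0, 0, 0, -50, 0, 200, 0, 0, 0]
}}

```text
t: 23.4
position: [0.4393, -0.3463, 0.2317]
orientation: [-3.136, 0.013, 2.702]
contact_force: [-0.7, -2.6, 1.7]
opening: 0.699
grip_force: 0.0
```

```bash
python3 - <<'E'
from deck import *
st(); C,im=shot("top","t14"); spots("top",["wedge","carrier","jaw","timer"]); 
shot("wrist","w14"); spots("wrist",["wedge","wedge_grip"])
# compare deck-frame profile along slope at y=+30 (plate/deck albedo) : find carrier's upper end
g=cv2.cvtColor(im,cv2.COLOR_RGB2GRAY).astype(float)
for y,z in ((42,8),(-42,8),(0,38)):
    xs=np.arange(40,195,4); q=proj(C,tcp(np.c_[xs,np.full(len(xs),y),np.full(len(xs),z)])).astype(np.float32)
    v=cv2.remap(g.astype(np.float32),q[:,0].copy(),q[:,1].copy(),cv2.INTER_LINEAR).ravel()
    print(y,[(int(a),int(b)) for a,b in zip(xs,v)])
E
```

```text
23.4 pos [ 0.4393 -0.3463  0.2317] rpy [-3.136  0.013  2.702] q [-0.877  0.381  1.402  0.     1.345 -2.008] F [-0.7 -2.6  1.7] op 0.699 gf 0.0
top wedge [([0.458, -0.331, 0.021], 0.78), ([0.513, -0.214, 0.018], 0.52)]
top carrier [([0.601, 0.023, 0.083], 0.74)]
top jaw [([0.62, 0.053, 0.066], 0.91), ([0.582, -0.002, 0.084], 0.74)]
top timer [([0.376, -0.13, 0.017], 0.78)]
wrist wedge [([0.453, -0.333, 0.019], 0.94), ([0.505, -0.221, 0.019], 0.78)]
wrist wedge_grip [([0.5, -0.225, 0.023], 0.81), ([0.458, -0.333, 0.018], 0.78)]
42 [(40, 151), (44, 164), (48, 214), (52, 202), (56, 199), (60, 199), (64, 198), (68, 204), (72, 193), (76, 196), (80, 199), (84, 201), (88, 204), (92, 196), (96, 198), (100, 201), (104, 204), (108, 202), (112, 207), (116, 206), (120, 201), (124, 207), (128, 216), (132, 220), (136, 196), (140, 173), (144, 220), (148, 221), (152, 221), (156, 220), (160, 221), (164, 221), (168, 221), (172, 221), (176, 220), (180, 221), (184, 220), (188, 221), (192, 223)]
-42 [(40, 152), (44, 170), (48, 205), (52, 205), (56, 205), (60, 205), (64, 204), (68, 209), (72, 206), (76, 212), (80, 207), (84, 216), (88, 205), (92, 210), (96, 207), (100, 212), (104, 207), (108, 213), (112, 211), (116, 212), (120, 211), (124, 214), (128, 210), (132, 219), (136, 186), (140, 198), (144, 220), (148, 220), (152, 220), (156, 220), (160, 220), (164, 220), (168, 219), (172, 220), (176, 220), (180, 220), (184, 221), (188, 220), (192, 222)]
0 [(40, 216), (44, 215), (48, 211), (52, 199), (56, 195), (60, 221), (64, 221), (68, 221), (72, 221), (76, 219), (80, 221), (84, 217), (88, 220), (92, 219), (96, 220), (100, 220), (104, 220), (108, 221), (112, 219), (116, 222), (120, 222), (124, 221), (128, 185), (132, 159), (136, 153), (140, 153), (144, 172), (148, 206), (152, 221), (156, 197), (160, 193), (164, 220), (168, 221), (172, 220), (176, 221), (180, 220), (184, 220), (188, 220), (192, 220)]
```

```bash
python3 -c "
from bench import *
print(job_done())"
```

```text
the job is handed in; nothing more can be done
None
```

The job is handed in: the carrier is home against the ledge, the wedge is back flat on the bench, and the bar should be down on the carrier, though I didn't measure its angle; I viewed 12 pictures, over the limit of 10.

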